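# Test the pen plotter's stop button

### The job

Test the desk plotter's emergency stop: push the red mushroom button all the way in so that it latches, then twist it clockwise so that it pops back up, and after that press the green reset button fully in and let it go. Only touch and push with the fingertips, without gripping or forcing the red head, never press the green button while the red one is in, leave the white button alone, and do not shift or lift anything else on the desk.

Things in the scene. Friction and masses are not known exactly. Their poses are not given: they have to be found in the camera images.
- stop_top (a point): centre of the domed top of the red mushroom stop head, on its axis. The head is 45 mm across and 18 mm thick with two straight wings opposite each other, 80 mm from wing tip to wing tip; each wing is 12 mm wide and 14 mm high, its underside level with the head's. It stands on a fixed yellow box 84 x 84 mm and 60 mm high with a black collar (50 mm across) up to 70 mm; popped up, the head's underside is 80 mm and its top 98 mm above the desk. The point goes down with the head
- wing_a (a point): middle of the end face of one wing of the red head, 40 mm from the head's axis, half-way up the wing (87 mm above the desk when popped up); moves with the head. The wings start along the yellow box's own x axis, which is turned by up to 0.5 rad
- wing_b (a point): the same point on the opposite wing
- stop_press (a joint): how far the red head is pressed in, m: 0 popped up, 0.0095 against the stop. It takes about 3 to 6 N, and then meets a hard stop. Pressed past about 0.0085 it latches, and then stays down by itself at about 0.0077 until it is twisted
- stop_twist (a joint): turn of the red head, rad, growing clockwise as seen from above: 0 at rest, stop at 1.0. A light spring (about 0.02 to 0.07 N m) turns it back. Turned past about 0.4 the latch lets go and the head pops up by itself, unless held down
- green_button_top (a point): centre of the top of the green reset push-button, 32 mm across, in a black ring 44 mm across. Its fixed grey control box measures 110 x 170 x 50 mm; the ring's top is 62 mm and the button's top 72 mm above the desk; the point goes down with the button
- green_button (a joint): how far the green button is pressed, m: 0 out, 0.006 fully in (about 5 N); springs back
- white_button_top (a point): centre of the top of the white push-button beside the green one (90 mm apart, either side), same size; to be left alone
- white_button (a joint): how far the white button is pressed, m: 0 out, 0.006 fully in
- stop_station: the fixed yellow box under the red head, 84 x 84 x 60 mm; origin at the centre of its underside, on the red head's axis, z up; the wings rest along its x axis
- ink_bottle_mid (a point): black ink bottle with a red cap, 44 mm across, 110 mm tall; loose, to be left where it is; the point is its centre, half-way up
- seal_stone_mid (a point): amber square seal stone standing upright, 26 x 26 x 60 mm; loose, to be left where it is; the point is its centre, half-way up
- ink_dish_mid (a point): small black ink dish, 80 mm across, 25 mm tall; loose, to be left where it is; the point is its centre, half-way up
- tape_roll_mid (a point): yellow roll of tape lying flat, 64 mm across, 20 mm tall; loose, to be left where it is; the point is its centre, half-way up
- paperweight_mid (a point): dark wooden bar, 160 x 26 x 20 mm; loose, to be left where it is; the point is its centre, half-way up
- mouse_mid (a point): black computer mouse, 100 x 60 x 30 mm; loose, to be left where it is; the point is its centre, half-way up
- brush_pot_mid (a point): blue ceramic pot with three brushes standing in it; pot 72 mm across and 90 mm tall, brushes reach 200 mm; loose, to be left where it is; the point is its centre, half-way up the pot
Mind the look-alikes: they are no part of the job. Of the things like the stop_station, leave any that is blue; of the rest the smaller one is meant.

How it is judged (in metres and radians):
On the way, in this order (a step that is already met when the one before it is completed fails the run):
1. the red button is pressed fully in , past its latch (at least 8.5 mm in) (value of joint stop_press above 0.0085 m), for 0.1 s.
2. the red button has been twisted free and has popped up again (less than 1.5 mm in) (value of joint stop_press below 0.0015 m), for 0.1 s.
3. the green button is pressed (at least 4.5 mm in) with the red one up (value of joint green_button above 0.0045 m and value of joint stop_press below 0.0015 m), for 0.05 s.
At the end, for the whole second after the job is handed in: The red head is popped up (within 1.5 mm) and turned back to rest (within 0.15 rad), the green and white buttons are out (within 1.5 mm), after the red button was latched, twisted free and the green one pressed, in that order (value of joint each of stop_press, green_button, white_button below 0.0015 m and value of joint stop_twist below 0.15 rad); the robot touches nothing.
It fails at once if the green button is pressed (3 mm) while the red one is in (more than 3 mm) (value of joint each of green_button, stop_press above 0.003 m).
It fails at once if the white button is pressed (3 mm) (value of joint white_button above 0.003 m).
It fails at once if the red head or its box is forced or clamped with more than 40 N (contact force between anything else and stop_station above 40 N).
It fails at once if a loose thing on the desk is shifted or lifted by more than 15 mm (distance of any of ink_bottle_mid, seal_stone_mid, ink_dish_mid, tape_roll_mid, paperweight_mid, mouse_mid, brush_pot_mid from where it was at the start of the episode above 0.015 m).
It also fails if it takes over 67 s, if anything falls off the work surface, if the arm or the gripper's body presses on something with over 40 N, if the wrist force passes 120 N, or if a joint passes its speed limit or range.

### The arm

A 6-joint arm with a two-finger parallel gripper is mounted at the origin on the work surface. World frame = base frame: x ahead of the robot, y to its left, z up, the work surface at z = 0. Lengths are in mm, angles in rad, forces in N, time in s.
With the tool pointing down it reaches from about 375 to 925 mm from the base axis. Payload 5.7 kg.
Tool frame: the origin (TCP) lies on the front face of the gripper's body, between the roots of the fingers; the fingertips stand 80 mm ahead of it and the grasp point (between the pads) lies 61 mm ahead of it; z points along the fingers, y is the line along which they close (so a half turn about z gives the same grasp; the last joint's range is limited). The gripper opens to 88 mm and grips with 3 to 60 N. Pads are 20 mm wide; open, the fingers measure 115 mm over their backs; the gripper's body (75 mm by 178 mm) begins 61 mm behind the grasp point.
Start: joints at [1.228, 0.359, 1.51, -0, 1.272, -0.115], TCP at [135.498, 584.476, 302.623] pointing down, gripper open.
Joint ranges: [-2.97, 2.97], [-1.01, 2.36], [0.21, 2.38], [-0.96, 4.11], [0.2, 2.71], [-2.98, 2.98]. Speed limits (rad/s): [2.39, 2.39, 3.14, 3.14, 3.14, 3.14].

### API

Orientations are given as a unit quaternion [w, x, y, z].
In Python, from rig import state, get_image, camera_model, hand_in, cut_out, tip_of gives the robot as it stands.
- The arm moves only by the tool apply_moves, never from a script. Its argument "rows" is a list of rows, each a list of 5 numbers: the finger opening in mm, from 0 to 87.8, then the shift along the tool's x, y, z in units of 40 mm (1.0 is 40 mm), then the turn about the tool's z in units of 6 degrees (1.0 is 6 degrees). A call has exactly 10 rows; each row shifts and turns the commanded pose from where the row before left it, along the tool's axes as they then stand; what a row does not reach is not made up. A row lasts 1/12 s, in which the tool goes at most 41.7 mm and 7.16 degrees, less where a joint would pass 70% of its speed; a pose out of reach is approached as far as the arm can. A call is refused whole if a number of a shift passes 1 or a number of a turn 1, either way. A call with a gripper value outside its range is refused whole. The fingers move at their own pace and stop on an object; the grip force is fixed at half the most. Time passes only in rows, so rows that do not move let the fingers close, or fill a call up. It gives the time, the measured TCP pose, the force, the opening and the grip force at its end, in the units of the state.
- state(): the state, without advancing time (a new reading comes with each control period).
- get_image(name): name is "scene" or "top" or "wrist"; returns (picture, depth): 384x512x3 uint8, red, green, blue; 384x512 float32, mm along the optical axis (not along the pixel's ray), 0 where there is no reading.
- camera_model(name): a dict with "fx", "fy", "cx", "cy" (pixels), "world_from_camera" (4x4, takes a point from camera to world coordinates). Camera axes: x right, y down, z forward; pixel columns grow to the right and rows downward; lengths in mm; the calibration is good to about 2 mm. The wrist camera is an equidistant fisheye: a pixel r from the principal point sees the ray r / f radians off the axis. A picture is of the moment at which its call begins: read the wrist's pose just before it. camera_model takes no time and is no camera call; for the wrist camera it gives the pose at the moment of the call.
- hand_in(): hands the job in; it is judged then, once.
Trained networks look in the newest picture that a camera, given by its name, has taken for a name from the list of things; names that differ only in an ending like _2 or _b are one class to them, and where a whole thing is asked for, a point or a joint stands for the part that bears it (a point fixed in the world has none). Each returns a list of dicts, best first, with "confidence" (0 to 1); they miss things now and then, are a little off and sometimes report something else, mostly with a low value. They report only what shows in the picture. A call takes as long as a camera call. They do not tell look-alikes from the thing itself.
- cut_out(query, camera): "region" (384x512 bool, what is visible of it) and "xy" ([column, row] in pixels, amid what is visible of it).
- tip_of(query, camera): "xy" ([column, row] in pixels: a listed point, or the origin of a listed thing).
The state is a dict: "time": time; "q": joint angles; "qd": joint speeds; "effort": joint torques, N m; "position": TCP position; "orientation": TCP orientation; "force": force on the tool from outside, world axes, zero at the start; "torque": the same for the moment, N m; "finger_gap": opening from 0.0 (shut) to 1.0 (fully open); "finger_force": force on a finger pad.
Only numpy, scipy, OpenCV 4.12 (cv2) and the standard library are available. Lean on these libraries where they do the work, as an engineer would, in place of code of your own. Each camera call takes 0.05 s, during which the arm holds its last target. There are 200 camera calls.

## Working session

There is one attempt and no reset: what is moved stays moved. The work goes in short steps, Python scripts to look and compute and a tool call to move; the robot and the scene stay as the last step left them, time stands still between calls to the robot, and variables do not carry over. Pictures are saved under pics/ and viewed, at most 10 in all, crops included, and the job is handed in when it is done.

Besides the shell and the picture viewer there is one more tool, called after ">>>" as name([rows], argument=value, ...), one row to a line, values as JSON. apply_moves: Moves the arm, as the interface text tells. Its arguments: {"type":"object","properties":{"rows":{"type":"array"}},"required":["rows"]}

```bash
mkdir -p pics; ls; cat > h.py <<'E'
import numpy as np, cv2
from rig import *
def pt(cam,M,u,v,d):
    return (M["world_from_camera"]@np.array([(u-M["cx"])/M["fx"]*d,(v-M["cy"])/M["fy"]*d,d,1]))[:3]
def plane(M,u,v,z):
    T=M["world_from_camera"];r=T[:3,:3]@np.array([(u-M["cx"])/M["fx"],(v-M["cy"])/M["fy"],1]);o=T[:3,3]
    return o+r*(z-o[2])/r[2]
def save(n,im,s=1.5): cv2.imwrite("pics/"+n,cv2.resize(im[...,::-1],None,fx=s,fy=s,interpolation=cv2.INTER_CUBIC))
E
python3 - <<'E'
from h import *
for c in("top","scene"):
    p,d=get_image(c);np.savez(c+".npz",p=p,d=d);save(c+".png",p);M=camera_model(c)
    for q in("stop_top","wing_a","green_button_top","white_button_top","stop_station","ink_bottle_mid","brush_pot_mid"):
        for r in tip_of(q,c)[:4]:
            u,v=r["xy"];dd=d[int(v),int(u)]
            print(c,q,np.round(r["xy"]),round(r["confidence"],2),np.round(pt(c,M,u,v,dd)) if dd else None)
print(state())
E
```

```text
pics
top stop_top [172. 259.] 0.71 [309. 193. 132.]
top stop_top [185. 198.] 0.6 [487. 173.  95.]
top stop_top [114. 172.] 0.53 [559. 386.  96.]
top wing_a [168. 240.] 0.84 [361. 207. 130.]
top wing_a [180. 273.] 0.81 [271. 171. 127.]
top wing_a [113. 187.] 0.64 [520. 397.  60.]
top wing_a [183. 184.] 0.59 [541. 190.  28.]
top green_button_top [296. 184.] 0.43 [ 544. -155.   70.]
top white_button_top [329. 181.] 0.4 [ 554. -252.   72.]
top stop_station [179. 260.] 0.95 [308. 175. 132.]
top stop_station [124. 178.] 0.8 [547. 363.  67.]
top stop_station [193. 200.] 0.7 [483. 152.  84.]
top stop_station [248. 224.] 0.45 [418. -14.  58.]
top ink_bottle_mid [241. 197.] 0.5 [493.   8. 106.]
top brush_pot_mid [191. 201.] 0.75 [478. 156.  91.]
top brush_pot_mid [192. 134.] 0.58 [697. 171.  36.]
scene stop_top [326. 117.] 0.81 [311. 189. 128.]
scene stop_top [418. 192.] 0.81 [557. 392.  93.]
scene stop_top [330. 174.] 0.65 [482. 174.  97.]
scene wing_a [423. 210.] 0.88 [589. 406.  56.]
scene wing_a [336. 132.] 0.71 [366. 206. 124.]
scene wing_a [409. 183.] 0.64 [524. 378.  87.]
scene wing_a [
[... 515 characters left out ...]
 182.  91.]
{'time': 0.8, 'q': array([ 1.22791666e+00,  3.58764438e-01,  1.51038627e+00,  6.61847580e-06,
        1.27251321e+00, -1.15093501e-01]), 'qd': array([-0.00083727,  0.00086026,  0.00025344, -0.00176839, -0.00209022,
       -0.00131173]), 'effort': array([ 2.01725056e-04, -5.15280890e+01, -2.71117884e+01,  6.73920731e-02,
        2.43813323e-02,  2.35226997e-05]), 'position': array([135.48764041, 584.48115312, 302.64920778]), 'orientation': array([-1.11683867e-05,  1.13647977e-01,  9.93521080e-01, -3.39828146e-05]), 'force': array([ 0.57280396, -0.20229625, -0.25377389]), 'torque': array([-0.00706512, -0.00407265,  0.01176345]), 'finger_force': 0.0, 'finger_gap': 0.999586131575303}
```

```bash
python3 - <<'E'
from h import *
p=np.load("top.npz")["p"][110:310,90:350];s=np.load("scene.npz")["p"][70:290,150:450]
a=cv2.resize(p,(780,600),interpolation=cv2.INTER_CUBIC);save("topc.png",a,1)
a=cv2.resize(s,(780,572),interpolation=cv2.INTER_CUBIC);save("scc.png",a,1)
E
```

```text
(no output)
```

View pics/topc.png

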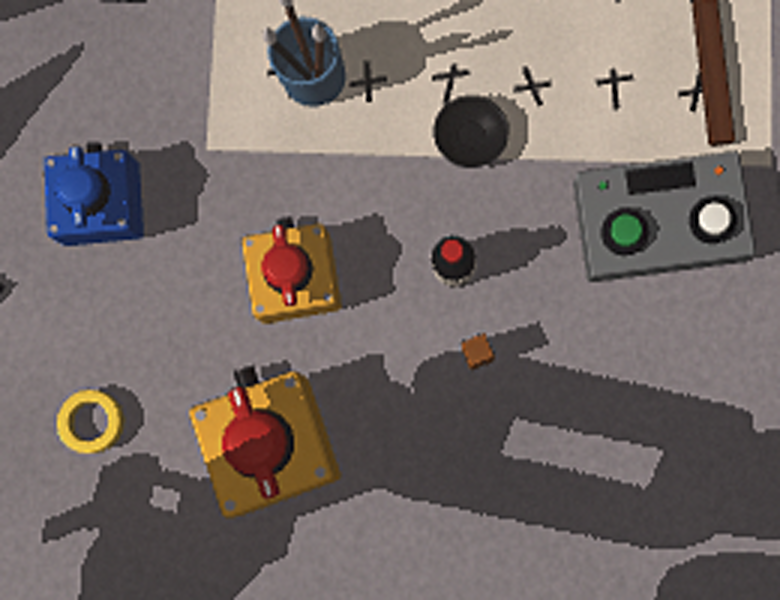

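View pics/scc.png

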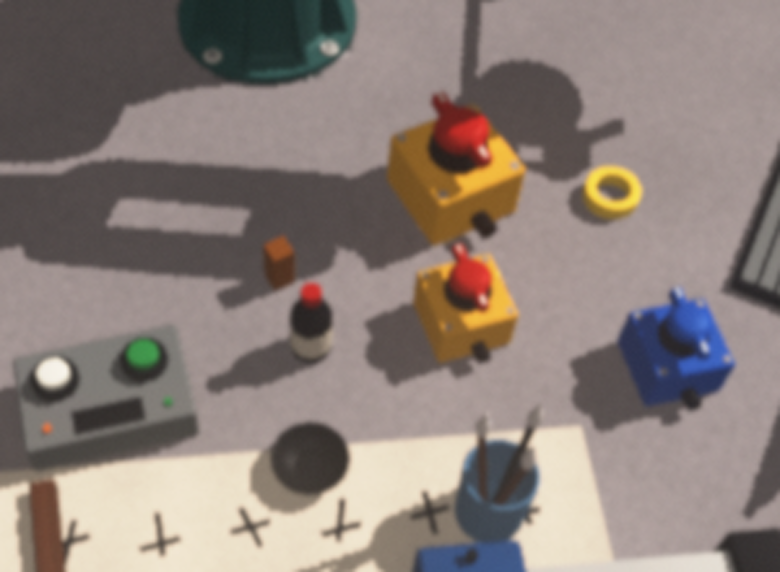

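Candidates, in top-image pixels: the large yellow/red station at (172,259), the small yellow/red one at (185,198), and the blue one at (114,172). Blue is ruled out, and of the other two the smaller fits: its top is at z≈97 and its box is about 84 mm, while the large one's top is at 130. In the crop, green is at (296,187) and white at (328,183). I'll measure the small one and confirm it in an enlarged crop.

```bash
python3 - <<'E'
from h import *
for c,(cu,cv_) in(("top",(185,198)),("scene",(330,174))):
    f=np.load(c+".npz");p=f["p"].astype(int);d=f["d"];M=camera_model(c)
    v,u=np.mgrid[:384,:512]
    P=(np.stack([(u-M["cx"])/M["fx"]*d,(v-M["cy"])/M["fy"]*d,d,np.ones_like(d)],-1)@M["world_from_camera"].T)[...,:3]
    near=(abs(P[...,0]-485)<80)&(abs(P[...,1]-173)<75)&(d>0)&(P[...,2]>20)
    R,G,B=p[...,0],p[...,1],p[...,2]
    red=near&(R>2*G)&(R>60)&(P[...,2]>55)
    yel=near&(G>0.5*R)&(B<0.5*R)&(R>80)&(P[...,2]>54)&(P[...,2]<66)
    print(c,red.sum(),yel.sum(),"ztop pct",np.percentile(P[red][:,2],[5,50,90,99]))
    print(" yel z",np.median(P[yel][:,2]),cv2.minAreaRect(P[yel][:,:2].astype(np.float32)))
    X=P[red&(P[...,2]>76)][:,:2];m=X.mean(0);w,V=np.linalg.eigh(np.cov((X-m).T));a=V[:,1]
    print(" red mean",m,"rect",cv2.minAreaRect(X.astype(np.float32)),"axis deg",np.degrees(np.arctan2(a[1],a[0]))%180)
    t=P[red&(P[...,2]>95)];print(" cap",len(t),t.mean(0))
    g=(abs(P[...,0]-545)<30)&(abs(P[...,1]+157)<40)&(G>1.4*R)&(P[...,2]>64)&(G>50)
    print(" green",g.sum(),P[g].mean(0),np.ptp(P[g],0), (P[g].max(0)+P[g].min(0))/2)
p=np.load("top.npz")["p"];save("small.png",p[170:230,155:215],8)
E
```

```text
top 213 446 ztop pct [ 88.69831807  94.63451695  98.64823416 101.75190592]
 yel z 59.79091838456236 ((487.1341857910156, 175.0927734375), (83.75138854980469, 83.62605285644531), 12.4422025680542)
 red mean [486.19402371 174.72328141] rect ((486.72918701171875, 175.15472412109375), (69.07009887695312, 42.243717193603516), 39.930301666259766) axis deg 11.990311249445398
 cap 102 [486.69897896 176.06621522  97.53166914]
 green 87 [ 536.42833078 -160.74310223   71.6711613 ] [31.13634514 29.69834151 12.58727073] [ 536.82285332 -160.06615256   71.5915729 ]
scene 214 488 ztop pct [87.0093244  94.13459284 97.3120375  99.67011703]
 yel z 59.076538393940154 ((486.37689208984375, 175.64540100097656), (85.29656219482422, 83.85360717773438), 11.943799018859863)
 red mean [488.78121836 174.35153032] rect ((489.4693908691406, 175.0683135986328), (40.554603576660156, 61.18683624267578), 70.82777404785156) axis deg 6.580188852600827
 cap 75 [486.4229976  175.73819486  96.81258134]
 green 107 [ 536.35729148 -160.19704719   70.19275487] [29.80967187 31.97091318 13.08373015] [ 534.75015826 -161.29763811   70.77049036]
```

View pics/small.png

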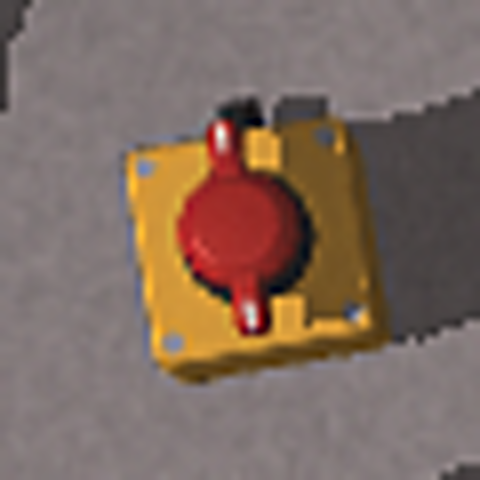

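The crop confirms it: red head at crop px (245,235) with wings along about 12°, on an 84 mm yellow box. Its centre is (486.7, 175.3), and green is at (536, −160.5). I'm moving above the red head with the fingers shut.

>>> apply_moves([
  [0, -0.8, -0.59, 0, 0],
  [0, -0.8, -0.59, 0, 0],
  [0, -0.8, -0.59, 0, 0],
  [0, -0.8, -0.59, 0, 0],
  [0, -0.8, -0.59, 0, 0],
  [0, -0.8, -0.59, 0, 0],
  [0, -0.8, -0.59, 0, 0],
  [0, -0.8, -0.59, 0, 0],
  [0, -0.8, -0.59, 0, 0],
  [0, -0.8, -0.59, 0, 0],
])

```text
time: 1.63
position: [394.9, 280.7, 302.9]
orientation: [0.0, 0.114, 0.994, 0.0]
force: [0.2, 1.2, 0.3]
finger_gap: 0.281
finger_force: 0.0
```

```bash
cat > go.py <<'E'
import sys
from h import *
from scipy.spatial.transform import Rotation as Ro
t=np.array([float(x) for x in sys.argv[1:4]]);s=state();o=s["orientation"]
R=Ro.from_quat([o[1],o[2],o[3],o[0]])
print("t",s["time"],"pos",s["position"].round(1),"yaw_y",np.degrees(np.arctan2(R.as_matrix()[1,1],R.as_matrix()[0,1])).round(1),"z",R.as_matrix()[:,2].round(3),"F",s["force"].round(1),"q",s["q"].round(2),"units",(R.inv().apply(t-s["position"])/40).round(3))
E
python3 go.py 486.7 175.3 200
```

```text
t 1.6333 pos [394.9 280.7 302.9] yaw_y 77.0 z [ 0.001  0.    -1.   ] F [0.2 1.2 0.3] q [ 0.48  0.19  1.75 -0.    1.2  -0.87] units [-2.83  -2.049  2.574]
```

>>> apply_moves([
  [0, -0.71, -0.51, 0, 0],
  [0, -0.71, -0.51, 0, 0],
  [0, -0.71, -0.51, 0, 0],
  [0, -0.71, -0.52, 0, 0],
  [0, 0, 0, 0.5, 0.9],
  [0, 0, 0, 0.5, 0.9],
  [0, 0, 0, 0.5, 0.9],
  [0, 0, 0, 0.5, 0.9],
  [0, 0, 0, 0.3, 0.55],
  [0, 0, 0, 0, 0],
])

```text
time: 2.47
position: [484.5, 176.3, 208.3]
orientation: [-0.002, 0.326, 0.945, -0.001]
force: [0.1, 0.5, -0.2]
finger_gap: 0.004
finger_force: 0.0
```

```bash
python3 - <<'E'
from h import *
for c in("top","wrist","scene"):
    p,d=get_image(c)
    if c=="wrist": save("w1.png",p,1.5)
    if c=="scene": save("s1.png",p[110:240,230:430],4)
    np.savez(c+"2.npz",p=p,d=d)
E
python3 go.py 486.7 175.3 169
```

```text
t 2.6167 pos [486.5 176.9 211.3] yaw_y 52.2 z [ 0.001  0.    -1.   ] F [-0.2 -0.3  0.5] q [ 0.22  0.35  1.79 -0.    1.   -0.7 ] units [-0.027 -0.029  1.058]
```

View pics/w1.png

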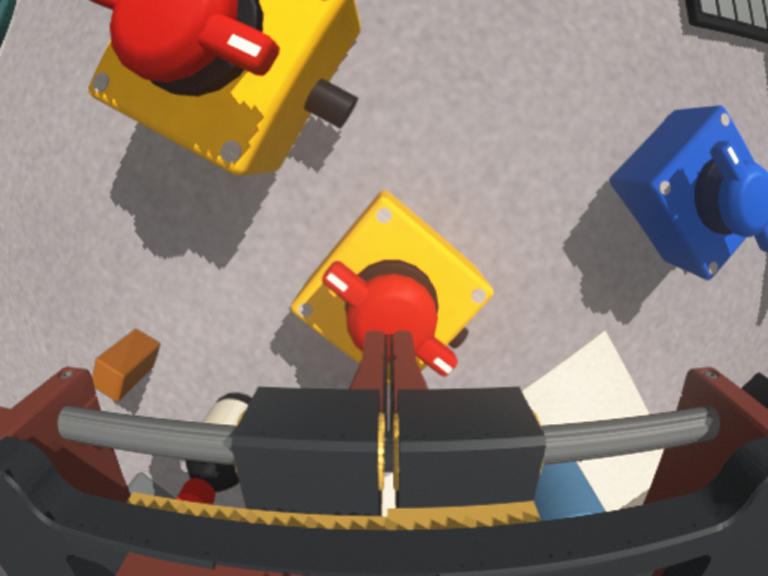

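View pics/s1.png

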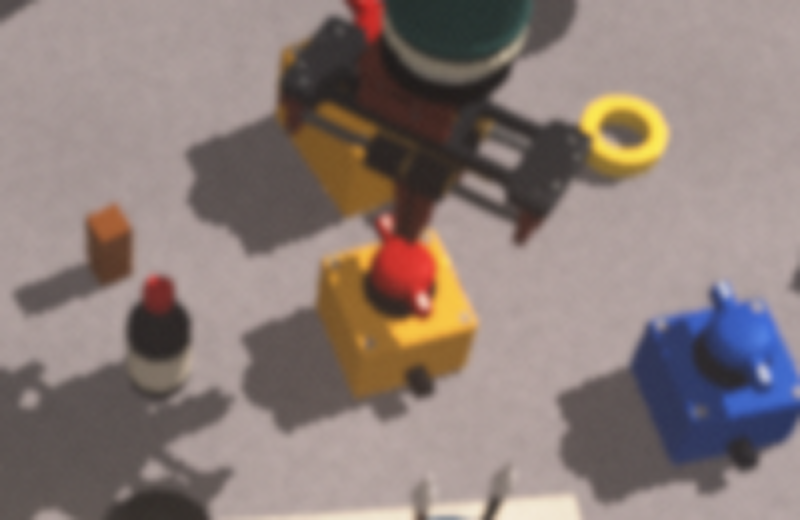

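The fingertips are shut over the small yellow station's head (wrist px ~(390,320)) and the wings are clear. I'm descending to just above the head.

>>> apply_moves([
  [0, -0.02, -0.03, 0.3, 0],
  [0, 0, 0, 0.25, 0],
  [0, 0, 0, 0.2, 0],
  [0, 0, 0, 0.1, 0],
  [0, 0, 0, 0.05, 0],
  [0, 0, 0, 0.05, 0],
  [0, 0, 0, 0.03, 0],
  [0, 0, 0, 0, 0],
  [0, 0, 0, 0, 0],
  [0, 0, 0, 0, 0],
])

```text
time: 3.45
position: [486.1, 175.4, 171.7]
orientation: [0.0, 0.325, 0.946, 0.0]
force: [-0.7, -0.8, 3.5]
finger_gap: 0.004
finger_force: 2.1
```

>>> apply_moves([
  [0, 0, 0, 0.03, 0],
  [0, 0, 0, 0.03, 0],
  [0, 0, 0, 0.02, 0],
  [0, 0, 0, 0, 0],
  [0, 0, 0, 0, 0],
  [0, 0, 0, 0, 0],
  [0, 0, 0, 0, 0],
  [0, 0, 0, 0, 0],
  [0, 0, 0, 0, 0],
  [0, 0, 0, 0, 0],
])

```text
time: 4.28
position: [486.0, 175.4, 168.3]
orientation: [0.0, 0.325, 0.946, 0.0]
force: [-2.4, -0.1, 5.0]
finger_gap: 0.002
finger_force: 2.7
```

>>> apply_moves([
  [0, 0, 0, 0.02, 0],
  [0, 0, 0, 0, 0],
  [0, 0, 0, 0.01, 0],
  [0, 0, 0, 0, 0],
  [0, 0, 0, 0, 0],
  [0, 0, 0, 0, 0],
  [0, 0, 0, 0, 0],
  [0, 0, 0, 0, 0],
  [0, 0, 0, 0, 0],
  [0, 0, 0, 0, 0],
])

```text
time: 5.12
position: [486.1, 175.4, 168.0]
orientation: [0.0, 0.325, 0.946, 0.0]
force: [-3.7, -0.7, 14.6]
finger_gap: 0.006
finger_force: 7.3
```

The force jumped to 14.6 N, so the head is at its stop. I'm lifting, opening to 60 mm and checking the latch.

>>> apply_moves([
  [0, 0, 0, -0.3, 0],
  [0, 0, 0, -0.7, 0],
  [60, 0, 0, -0.7, 0],
  [60, 0, 0, 0, 0],
  [60, 0, 0, 0, 0],
  [60, 0, 0, 0, 0],
  [60, 0, 0, 0, 0],
  [60, 0, 0, 0, 0],
  [60, 0, 0, 0, 0],
  [60, 0, 0, 0, 0],
])

```text
time: 5.95
position: [485.6, 175.2, 234.3]
orientation: [-0.001, 0.325, 0.946, -0.0]
force: [0.4, 0.1, -0.3]
finger_gap: 0.57
finger_force: 0.0
```

```bash
python3 - <<'E'
from h import *
p,d=get_image("wrist");save("w2.png",p,1.5)
for c in("scene","top"):
    p,d=get_image(c);M=camera_model(c)
    v,u=np.mgrid[:384,:512]
    P=(np.stack([(u-M["cx"])/M["fx"]*d,(v-M["cy"])/M["fy"]*d,d,np.ones_like(d)],-1)@M["world_from_camera"].T)[...,:3]
    p=p.astype(int);m=(np.hypot(P[...,0]-486.7,P[...,1]-175.3)<12)&(P[...,2]<105)&(p[...,0]>2*p[...,1])
    print(c,m.sum(),np.median(P[m][:,2]) if m.any() else 0)
    f=np.load(c+".npz");d=f["d"];P=(np.stack([(u-M["cx"])/M["fx"]*d,(v-M["cy"])/M["fy"]*d,d,np.ones_like(d)],-1)@M["world_from_camera"].T)[...,:3]
    if m.any(): 
        m=(np.hypot(P[...,0]-486.7,P[...,1]-175.3)<12)&(P[...,2]<105);print(" before",np.median(P[m][:,2]))
E
python3 go.py 486.7 175.3 154
```

```text
scene 51 87.92215304373838
 before 96.24834987666759
top 0 0
t 6.1 pos [485.9 175.3 234.8] yaw_y 52.0 z [-0.001 -0.    -1.   ] F [ 0.4 -0.8  0.5] q [ 0.21  0.32  1.77 -0.    1.06 -0.7 ] units [-0.017  0.013  2.019]
```

View pics/w2.png

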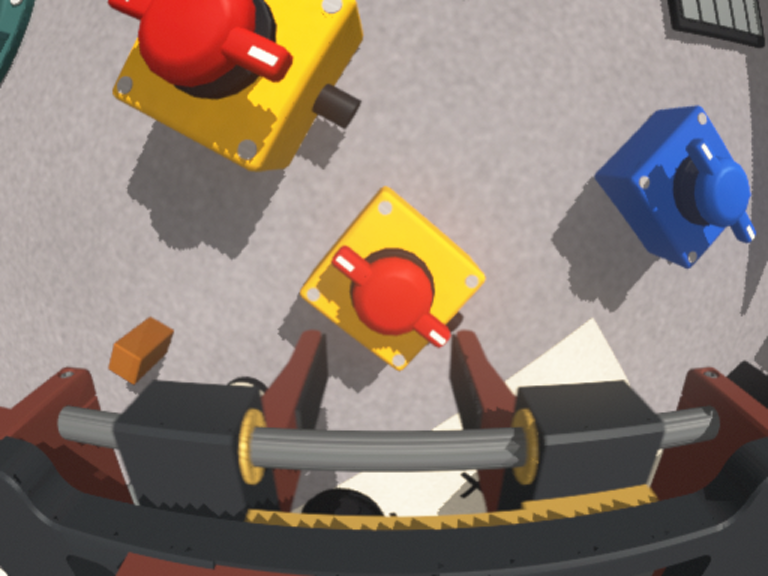

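It is latched: the top went from 96 to 88. The fingers straddle the head about 40° counter-clockwise of the wings. I'm descending beside the wings.

>>> apply_moves([
  [60, -0.02, 0.01, 0.3, 0],
  [60, 0, 0, 0.4, 0],
  [60, 0, 0, 0.4, 0],
  [60, 0, 0, 0.3, 0],
  [60, 0, 0, 0.2, 0],
  [60, 0, 0, 0.15, 0],
  [60, 0, 0, 0.1, 0],
  [60, 0, 0, 0.1, 0],
  [60, 0, 0, 0.03, 0],
  [60, 0, 0, 0, 0],
])

```text
time: 6.93
position: [486.9, 175.2, 155.9]
orientation: [0.0, 0.325, 0.946, -0.0]
force: [-0.3, -0.1, -0.3]
finger_gap: 0.684
finger_force: 0.0
```

>>> apply_moves([
  [60, 0, 0, 0, 0.5],
  [60, 0, 0, 0, 0.5],
  [60, 0, 0, 0, 0.5],
  [60, 0, 0, 0, 0.5],
  [60, 0, 0, 0, 0.5],
  [60, 0, 0, 0, 0.5],
  [60, 0, 0, 0, 0.5],
  [60, 0, 0, 0, 0.5],
  [60, 0, 0, 0, 0.5],
  [60, 0, 0, 0, 0.5],
])

```text
time: 7.77
position: [486.8, 175.5, 156.4]
orientation: [-0.0, 0.56, 0.829, 0.0]
force: [-0.8, 1.4, -0.3]
finger_gap: 0.683
finger_force: 0.7
```

>>> apply_moves([
  [60, 0, 0, 0, 0.5],
  [60, 0, 0, 0, 0.5],
  [60, 0, 0, 0, 0.5],
  [60, 0, 0, 0, 0.5],
  [60, 0, 0, 0, 0.5],
  [60, 0, 0, 0, 0.4],
  [60, 0, 0, 0, 0],
  [60, 0, 0, 0, 0],
  [60, 0, 0, 0, 0],
  [60, 0, 0, 0, 0],
])

```text
time: 8.6
position: [487.1, 175.3, 156.2]
orientation: [0.0, 0.678, 0.736, 0.0]
force: [-0.8, 2.0, 1.2]
finger_gap: 0.679
finger_force: 0.7
```

```bash
cat > chk.py <<'E'
from h import *
import sys
for c in("scene","top"):
    p,d=get_image(c);M=camera_model(c)
    v,u=np.mgrid[:384,:512]
    P=(np.stack([(u-M["cx"])/M["fx"]*d,(v-M["cy"])/M["fy"]*d,d,np.ones_like(d)],-1)@M["world_from_camera"].T)[...,:3]
    p=p.astype(int);r=np.hypot(P[...,0]-486.7,P[...,1]-175.3);red=(P[...,2]<105)&(P[...,2]>68)&(p[...,0]>2*p[...,1])&(p[...,0]>60)
    m=red&(r<12);w=P[red&(r>27)&(r<45)]
    a=np.degrees(np.arctan2(w[:,1]-175.3,w[:,0]-486.7))%180
    print(c,m.sum(),np.median(P[m][:,2]) if m.any() else 0,"wing deg",len(a),np.median(a) if len(a) else 0)
s=state();print(s["force"].round(1),s["torque"].round(2))
E
python3 chk.py; python3 go.py 486.7 175.3 154
```

```text
scene 0 0 wing deg 9 148.8840998160431
top 0 0 wing deg 0 0
[-0.3  1.5 -0.2] [ 0.22 -0.01  0.02]
t 8.7 pos [487.1 175.2 156.1] yaw_y 4.7 z [ 0.001  0.    -1.   ] F [-0.3  1.5 -0.2] q [ 0.21  0.43  1.84 -0.    0.87  0.13] units [ 0.002 -0.01   0.052]
```

The wing is at about −31°, so the head has turned about 43°, past release. I'm turning back and then lifting.

>>> apply_moves([
  [60, 0, 0, 0, -0.7],
  [60, 0, 0, 0, -0.8],
  [60, 0, 0, 0, -0.8],
  [60, 0, 0, 0, -0.8],
  [60, 0, 0, 0, -0.8],
  [60, 0, 0, 0, -0.8],
  [60, 0, 0, 0, -0.8],
  [60, 0, 0, 0, -0.8],
  [60, 0, 0, 0, -0.8],
  [60, 0, 0, 0, -0.6],
])

```text
time: 9.53
position: [486.9, 174.9, 155.8]
orientation: [0.0, 0.333, 0.943, -0.0]
force: [-0.6, 0.3, -0.2]
finger_gap: 0.682
finger_force: 0.0
```

>>> apply_moves([
  [60, 0, 0, 0, 0],
  [60, 0, 0, 0, 0],
  [60, 0, 0, -0.2, 0],
  [60, 0, 0, -0.5, 0],
  [60, 0, 0, -0.9, 0],
  [60, 0, 0, -0.9, 0],
  [0, 0, 0, -0.3, 0],
  [0, 0, 0, 0, 0],
  [0, 0, 0, 0, 0],
  [0, 0, 0, 0, 0],
])

```text
time: 10.37
position: [486.0, 174.9, 266.9]
orientation: [-0.001, 0.335, 0.942, -0.001]
force: [-0.3, 0.9, -0.2]
finger_gap: 0.417
finger_force: 0.0
```

```bash
python3 chk.py; python3 go.py 536.3 -160.5 174
```

```text
scene 53 96.41173536410918 wing deg 13 7.968230029343033
top 0 0 wing deg 0 0
[-0.3 -0.4 -0.2] [-0.04 -0.02 -0.06]
t 10.4667 pos [485.8 174.9 266.3] yaw_y 50.8 z [-0.003 -0.001 -1.   ] F [-0.3 -0.4 -0.2] q [ 0.21  0.28  1.73 -0.    1.13 -0.68] units [-6.279 -5.696  2.309]
```

It popped up (top back at 96.4) and the wings are back near rest. Now to the green button with the fingers shut.

>>> apply_moves([
  [0, -0.7, -0.63, 0, 0],
  [0, -0.7, -0.63, 0, 0],
  [0, -0.7, -0.63, 0, 0],
  [0, -0.7, -0.63, 0, 0],
  [0, -0.7, -0.63, 0, 0],
  [0, -0.7, -0.63, 0, 0],
  [0, -0.7, -0.63, 0, 0],
  [0, -0.7, -0.63, 0, 0],
  [0, -0.68, -0.65, 0, 0],
  [0, 0, 0, 0, 0],
])

```text
time: 11.3
position: [538.8, -166.1, 266.6]
orientation: [0.0, 0.337, 0.941, -0.001]
force: [0.1, -0.3, 0.2]
finger_gap: 0.004
finger_force: 0.0
```

```bash
python3 - <<'E'
from h import *
p,d=get_image("wrist");save("w3.png",p,1.5)
E
python3 chk.py; python3 go.py 536.3 -160.5 152
```

```text
scene 52 96.10846915701501 wing deg 13 7.446399511508585
top 50 97.16465040901176 wing deg 22 12.784148018908152
[0.9 0.1 0.5] [-0.13 -0.01 -0.04]
t 11.45 pos [ 537.1 -159.8  266.4] yaw_y 50.8 z [-0.003  0.002 -1.   ] F [0.9 0.1 0.5] q [-0.41  0.34  1.64  0.    1.17 -1.3 ] units [-0.006 -0.025  2.86 ]
```

View pics/w3.png

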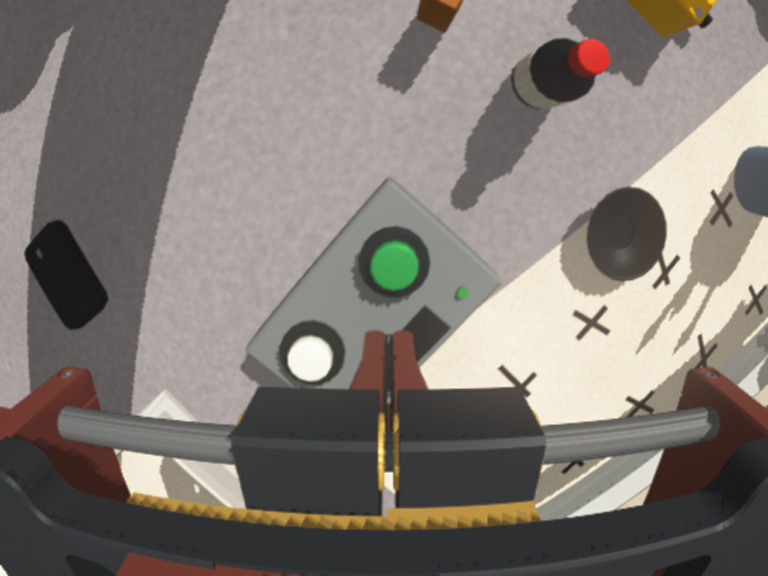

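The green button (wrist px (395,265)) is in line with the tips, white is well to the side, and red is confirmed up (top 97, wings 12.8°). I'm descending and pressing.

>>> apply_moves([
  [0, 0, -0.02, 0.5, 0],
  [0, 0, 0, 0.7, 0],
  [0, 0, 0, 0.7, 0],
  [0, 0, 0, 0.5, 0],
  [0, 0, 0, 0.2, 0],
  [0, 0, 0, 0.1, 0],
  [0, 0, 0, 0.1, 0],
  [0, 0, 0, 0.05, 0],
  [0, 0, 0, 0.05, 0],
  [0, 0, 0, 0, 0],
])

```text
time: 12.28
position: [537.9, -160.7, 152.5]
orientation: [0.001, 0.335, 0.942, -0.0]
force: [0.6, 0.5, -0.6]
finger_gap: 0.003
finger_force: 0.0
```

>>> apply_moves([
  [0, 0, 0, 0.03, 0],
  [0, 0, 0, 0.03, 0],
  [0, 0, 0, 0.03, 0],
  [0, 0, 0, 0.03, 0],
  [0, 0, 0, 0.02, 0],
  [0, 0, 0, 0, 0],
  [0, 0, 0, 0, 0],
  [0, 0, 0, 0, 0],
  [0, 0, 0, 0, 0],
  [0, 0, 0, 0, 0],
])

```text
time: 13.12
position: [537.9, -160.7, 146.5]
orientation: [0.001, 0.335, 0.942, -0.0]
force: [2.3, 1.1, 5.5]
finger_gap: 0.006
finger_force: 2.4
```

Nearly in, so I'm pressing a little further to feel the stop.

>>> apply_moves([
  [0, 0, 0, 0.02, 0],
  [0, 0, 0, 0.02, 0],
  [0, 0, 0, 0, 0],
  [0, 0, 0, 0, 0],
  [0, 0, 0, 0, 0],
  [0, 0, 0, 0, 0],
  [0, 0, 0, 0, 0],
  [0, 0, 0, 0, 0],
  [0, 0, 0, 0, 0],
  [0, 0, 0, 0, 0],
])

```text
time: 13.95
position: [538.0, -160.8, 146.1]
orientation: [0.001, 0.335, 0.942, -0.0]
force: [-0.6, 2.0, 16.8]
finger_gap: 0.007
finger_force: 8.3
```

The force went to 16.8 N, so the button is against its stop, fully in. I'm letting go and lifting.

>>> apply_moves([
  [0, 0, 0, -0.2, 0],
  [0, 0, 0, -0.6, 0],
  [0, 0, 0, -0.8, 0],
  [0, 0, 0, -0.8, 0],
  [0, 0, 0, 0, 0],
  [0, 0, 0, 0, 0],
  [0, 0, 0, 0, 0],
  [0, 0, 0, 0, 0],
  [0, 0, 0, 0, 0],
  [0, 0, 0, 0, 0],
])

```text
time: 14.78
position: [536.7, -160.3, 239.3]
orientation: [-0.001, 0.335, 0.942, 0.0]
force: [-0.5, 0.7, -0.8]
finger_gap: 0.008
finger_force: 0.0
```

```bash
python3 chk.py; python3 - <<'E'
from h import *
c="scene";p,d=get_image(c);M=camera_model(c);p=p.astype(int)
v,u=np.mgrid[:384,:512]
P=(np.stack([(u-M["cx"])/M["fx"]*d,(v-M["cy"])/M["fy"]*d,d,np.ones_like(d)],-1)@M["world_from_camera"].T)[...,:3]
g=(abs(P[...,0]-536)<18)&(abs(P[...,1]+160)<18)&(p[...,1]>1.4*p[...,0])&(P[...,2]<90)
print(g.sum(),np.median(P[g][:,2]),state()["position"],state()["force"])
r=hand_in();print(r)
E
```

```text
scene 55 96.32230981356543 wing deg 12 5.369423863008022
top 48 97.43314993234219 wing deg 22 11.521068948348908
[-0.7 -0.  -0. ] [-0.02  0.   -0.01]
125 70.06161151597416 [ 537.1809877  -160.48665373  240.02766972] [0.99842921 0.62693561 0.17112917]
the job is handed in; nothing more can be done
None
```

The job is handed in, with no verdict returned: the red button was latched, twisted free and popped back up, then the green button was pressed to its stop and released, with the tool well clear of everything at the end.

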